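Hold a small accumulator down in the sprung cradle of the charge-check stand

TASK

On the parts-store bench, first turn the knob of the charge-check stand until its pointer stands at the raised index tab. Then take the smaller of the two round accumulators, set it upright, round end down, in the sprung ring cradle, press it down until the ring is at its stop, and finish while still holding it pressed down there: do not let go. Leave the larger accumulator, the carton and the filter where they are.

Things in the scene. Friction and masses are not known exactly. Their poses are not given: they have to be found in the camera images.
- stand: Charge-check stand, fixed: grey plate 150 x 290 mm (x, y), 20 mm thick. Origin: centre of its underside, z up. On it, in its frame (heights above the bench): at (0, 90) a barrel, 86 mm outside, 76 mm inside diameter, rim 55 mm high, round the sprung ring; at (35, 5) a flat round gauge, 60 mm wide, top 47 mm high; at (0, -85) the black knob on a 96 mm disc, top 26 mm high.
- knob (a joint): Angle of the knob in rad, range 0 to 2.6, growing clockwise seen from above; at 0 the pointer points along the stand's -x. The pointer stands at the index tab at 1.3. It starts between 0 and 0.6 and stays where it is left (light friction, about 0.04 N m).
- knob_grip (a point): On the knob's axis, 57 mm above the bench, the height for the TCP to pinch the knob from above. The knob has an upright grip bar 46 mm long, 14 mm thick, from 34 to 64 mm above the bench, its length along the line from this point to the pointer; below it a disc of 48 mm diameter, top 34 mm above the bench.
- knob_pointer (a point): Tip of the knob's small pointer nose, 35 mm from the knob's axis, 33 mm above the bench; turns with the knob.
- index_mark (a point): Inner end of the raised steel index tab (12 x 7 x 8 mm, the only raised one; the thin flat lines are just graduations) on the knob's housing disc, 35 mm from the knob's axis, 33 mm above the bench.
- ring (a joint): How far the sprung ring is pressed down, in m: 0 free (up), 0.020 at its stop, where its top is flush with the barrel's rim. The spring pushes back with 6 N at the start of the travel, rising to 13 N at the stop, so the accumulator's weight alone does not move it.
- ring_seat (a point): Centre of the top face of the sprung steel ring cradle (68 mm outside, 48 mm inside diameter), moves with it: 75 mm above the bench when free, 55 mm when fully down. The smaller accumulator's round end seats centred in it with its bottom 11 mm below this point.
- accumulator: The smaller accumulator, 0.3 to 0.5 kg: grey ball of 64 mm diameter, neck above it. Origin: bottom of the ball; z up the neck. Above it: neck 26 mm wide to 72 mm, plain steel collar 32 mm wide from 72 to 102 mm (grip this, TCP at 92 mm), brass plug 16 mm wide to 110 mm. It starts upright in a black rubber ring (72 mm wide, 14 mm high), its bottom 3 mm above the bench.
- big_accumulator: The larger accumulator, leave alone: the same shape, ball of 86 mm diameter, 132 mm high, origin at the bottom of the ball; it stands in a second rubber ring of the same kind. The two may stand either way round.
- carton: Plain cardboard carton 70 x 120 x 55 mm, origin under its centre; leave alone.
- filter: White filter cartridge with a dark end cap, upright cylinder of 76 mm diameter, 95 mm high, origin under its centre; leave alone.

How it is judged:
On the way, in this order (a step that is already met when the one before it is completed fails the run):
1. the knob's pointer stands at the index tab (horizontal distance between knob_pointer and index_mark below 0.005 m), for 0.3 s.
2. the smaller accumulator, seated upright in the ring, is pressed down to the stop (horizontal distance between accumulator and ring_seat below 0.006 m and z of accumulator in the frame of ring_seat between -0.017 and -0.006 m and angle between accumulator's own z axis and vertical below 0.17 rad and value of joint ring above 0.016 m and contact force between accumulator and ring above 6 N and contact force between any of the fingers, the arm and accumulator above 2 N), for 0.5 s.
At the end, for the whole second after the job is handed in: Knob pointer within 5 mm of the index tab; smaller accumulator seated in the ring within 6 mm of centre and 10 degrees of upright; ring down at least 16 of its 20 mm and carrying it with over 6 N; robot still holding it down (all of step 2 and horizontal distance between knob_pointer and index_mark below 0.005 m); the arm keeps its last pose, push and grip.
It fails at once if the larger accumulator is shifted by more than 25 mm (distance of big_accumulator from where it was at the start of the episode above 0.025 m).
It fails at once if the carton is shifted by more than 25 mm (distance of carton from where it was at the start of the episode above 0.025 m).
It fails at once if the filter is shifted by more than 25 mm (distance of filter from where it was at the start of the episode above 0.025 m).
It also fails if it takes over 51 s, if anything falls off the work surface, if the arm or the gripper's body presses on something with over 40 N, if the wrist force passes 120 N, or if a joint passes its speed limit or range.

ROBOT

A 6-joint arm with a two-finger parallel gripper is mounted at the origin on the work surface. World frame = base frame: x ahead of the robot, y to its left, z up, the work surface at z = 0. Lengths are in m, angles in rad, forces in N, time in s.
With the tool pointing down it reaches from about 0.35 to 0.8 m from the base axis. Payload 7.3 kg.
Tool frame: the origin (TCP) lies between the finger pads, 19 mm behind the fingertips; this is the grasp point; z points along the fingers, y is the line along which they close (so a half turn about z gives the same grasp; the last joint's range is limited). The gripper opens to 85 mm and grips with 20 to 120 N. Pads are 22 mm wide; open, the fingers measure 114 mm over their backs; the gripper's body (76 mm by 85 mm) begins 54 mm behind the grasp point. The pads swing forward as they close: fully open they stand 13 mm farther back than shut.
Start: joints at [-0.146, 0.342, 1.524, -0, 1.275, -0.146], TCP at [0.525, 0, 0.25] pointing down, gripper open.
Joint ranges: [-2.53, 2.53], [-0.77, 2.02], [0.04, 2.7], [-1, 4.14], [0.28, 2.66], [-3.11, 3.11]. Speed limits (rad/s): [2.57, 2.57, 3.14, 3.14, 3.14, 3.14].

INTERFACE

Orientations are given as [roll, pitch, yaw] about the fixed x, y, z axes, in that order (R = Rz(yaw) Ry(pitch) Rx(roll)).
In Python, from cell import arm gives the robot as it stands.
- The arm moves only by the tool servo_tool, never from a script. Its argument "series" is a list of rows, each an object of numbers: "tx", "ty", "tz": the shift along the tool's x, y, z in mm; "ax", "ay", "az": the turn, a rotation vector about the tool's x, y, z in rad; "hand": the opening, from 0 (shut) to 1 (fully open). In form: [{"tx": .., "ty": .., "tz": .., "ax": .., "ay": .., "az": .., "hand": ..}, ...]. A call has 1 to 12 rows; each row is the pose to reach, as a shift and turn from the pose commanded when the call began, along the tool's axes at that moment; what a row does not reach only later rows make up. A row lasts 1/8 s, in which the tool goes at most 62.5 mm and 10.7 degrees, less where a joint would pass 70% of its speed; a pose out of reach is approached as far as the arm can. A call with a gripper value outside its range is refused whole. The fingers move at their own pace and stop on an object; "newtons" is the grip in N (left out, the last holds). Time passes only in rows, so rows that repeat a pose let the fingers close. It gives the time, the measured TCP pose, the force, the opening and the grip force at its end, in the units of the state.
- arm.get_obs(): the state, without advancing time (a new reading comes with each control period).
- arm.get_image(name): name is "scene" or "side" or "wrist"; returns the picture (400x640x3 uint8, red, green, blue); there is no depth.
- arm.camera_params(name): a dict with "intrinsics" (3x3 intrinsics, pixels), "R" (3x3) and "t" (3): a world point X has camera coordinates R X + t. Camera axes: x right, y down, z forward; pixel columns grow to the right and rows downward; lengths in m; the calibration is good to about 2 mm. A picture is of the moment at which its call begins: read the wrist's pose just before it. camera_params takes no time and is no camera call; for the wrist camera it gives the pose at the moment of the call.
- arm.close_job(): hands the job in; it is judged then, once.
Trained networks look in the newest picture that a camera, given by its name, has taken for a name from the list of things; names that differ only in an ending like _2 or _b are one class to them, and where a whole thing is asked for, a point or a joint stands for the part that bears it (a point fixed in the world has none). Each returns a list of dicts, best first, with "conf" (0 to 1); they miss things now and then, are a little off and sometimes report something else, mostly with a low value. They report only what shows in the picture. A call takes as long as a camera call.
- arm.outline_of(camera, name): "pixels" (400x640 bool, what is visible of it) and "centre" ([column, row] in pixels, amid what is visible of it).
The state is a dict: "time_s": time; "q": joint angles; "qd": joint speeds; "tau": joint torques, N m; "eef_pos": TCP position; "orientation": TCP orientation; "ft_force": force on the tool from outside, world axes, zero at the start; "torque": the same for the moment, N m; "width": finger opening in m; "gripper_force": force on a finger pad.
Only numpy, scipy, OpenCV 4.12 (cv2) and the standard library are available. Lean on these libraries where they do the work, as an engineer would, in place of code of your own. Each camera call takes 0.05 s, during which the arm holds its last target. There are 200 camera calls.

## Working session

There is one attempt and no reset: what is moved stays moved. The work goes in short steps, Python scripts to look and compute and a tool call to move; the robot and the scene stay as the last step left them, time stands still between calls to the robot, and variables do not carry over. Pictures are saved under pics/ and viewed, at most 10 in all, crops included, and the job is handed in when it is done.

Besides the shell and the picture viewer there is one more tool, called as name([rows], argument=value, ...), one row to a line, values as JSON. servo_tool: Moves the arm, as the interface text tells. Its arguments: {"type":"object","properties":{"series":{"type":"array"},"newtons":{"type":"number"}},"required":["series"]}

```bash
mkdir -p pics; cat > h.py <<'E'
import numpy as np, cv2
from cell import arm
def ray(cam,px,z,P=None):
    P=P or arm.camera_params(cam);K=np.array(P["intrinsics"]);R=np.array(P["R"]);t=np.array(P["t"])
    c=-R.T@t; d=R.T@np.linalg.inv(K)@np.array([px[0],px[1],1.]); return c+d*(z-c[2])/d[2]
def proj(cam,X,P=None):
    P=P or arm.camera_params(cam);p=np.array(P["intrinsics"])@(np.array(P["R"])@np.array(X)+np.array(P["t"]));return p[:2]/p[2]
def tri(obs):
    A=[];b=[]
    for cam,px in obs:
        P=arm.camera_params(cam);K=np.array(P["intrinsics"]);R=np.array(P["R"]);t=np.array(P["t"])
        M=K@np.c_[R,t]
        for i in (0,1): r=M[i]-px[i]*M[2];A.append(r[:3]);b.append(-r[3])
    return np.linalg.lstsq(np.array(A),np.array(b),rcond=None)[0]
E
python3 - <<'E'
from h import *
for c in("scene","side"):
    im=arm.get_image(c);cv2.imwrite(f"pics/{c}0.png",im[:,:,::-1])
    for n in("stand","knob","knob_pointer","index_mark","ring","ring_seat","accumulator","big_accumulator","carton","filter"):
        try:
            for r in arm.outline_of(c,n)[:2]:
                ys,xs=np.nonzero(r["pixels"]);print(c,n,round(r["conf"],2),np.round(r["centre"]),xs.min(),xs.max(),ys.min(),ys.max())
        except Exception as e: print(c,n,e)
print(arm.get_obs())
E
```

```text
scene stand 0.7 [275. 181.] 210 333 150 225
scene knob 0.6 [243. 163.] 236 256 152 171
scene knob_pointer 0.89 [246. 161.] 236 255 151 171
scene index_mark 0.94 [271. 184.] 210 333 150 225
scene ring 0.73 [295. 181.] 282 311 167 192
scene ring_seat 0.64 [296. 178.] 283 311 167 191
scene accumulator 0.88 [448. 231.] 431 463 203 247
scene big_accumulator 0.77 [391. 183.] 375 411 150 200
scene carton 0.74 [291. 264.] 259 322 231 298
scene carton 0.15 [448. 230.] 431 462 203 247
scene filter 0.6 [383. 285.] 362 407 254 315
side stand 0.98 [357. 280.] 281 439 206 357
side knob 0.85 [385. 297.] 362 397 279 312
side knob_pointer 0.97 [381. 296.] 361 397 279 312
side knob_pointer 0.53 [223. 196.] 202 245 159 219
side index_mark 0.6 [357. 282.] 281 440 206 356
side ring 0.64 [326. 221.] 310 346 206 236
side ring 0.6 [359. 283.] 282 440 206 357
side ring_seat 0.72 [327. 219.] 309 346 206 237
side accumulator 0.88 [231. 156.] 216 244 127 170
side big_accumulator 0.15 [325. 221.] 309 345 206 236
side carton 0.82 [372. 174.] 348 397 151 204
side filter 0.63 [314. 138.] 297 329 118 163
{'time_s': 1.1, 'q': array([-1.46005243e-01,  3.41996020e-01,  1.52411137e+00, -2.85066471e-05,
        1.27541170e+00, -1.45987241e-01]), 'qd': array([-8.96399894e-04,  2.66798013e-04,  3.25671079e-04,  7.40069423e-04,
       -4.02675488e-05,  4.22558781e-04]), 'tau': array([ 9.20105304e-04, -4.33572292e+01, -2.46273673e+01, -1.43383845e-04,
        6.73843556e-05,  1.63467593e-05]), 'eef_pos': array([5.25007060e-01, 1.03419410e-05, 2.50019598e-01]), 'orientation': array([3.14152385e+00, 3.76826502e-05, 1.57078662e+00]), 'ft_force': array([0.05142805, 0.30983848, 0.10676846]), 'torque': array([-0.033454  , -0.01516734,  0.00394403]), 'gripper_force': 0.0, 'width': 0.08515005328922054}
```

View pics/scene0.png

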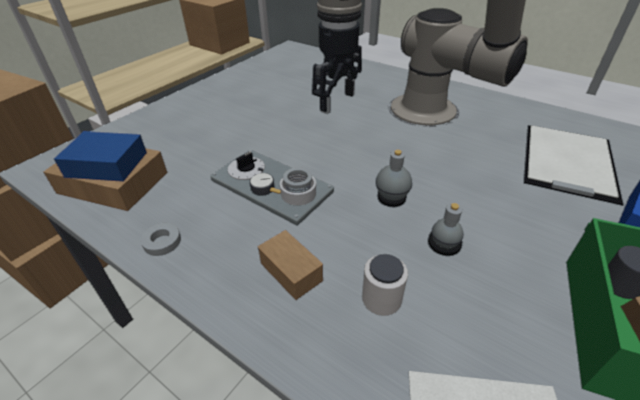

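View pics/side0.png

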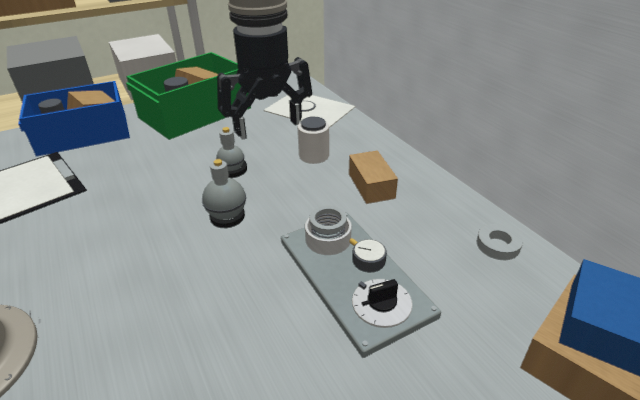

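The scene view shows the stand with the knob at about (245,162) and the cradle at (297,178). The small accumulator has its plug at (456,206) and the big one its plug at (398,153). In the side view the plugs are at (226,130) for the small one and (218,163) for the big one, with the cradle at (327,217) and the knob at (381,295).

```bash
python3 - <<'E'
from h import *
for n,z,a,b in(("small",.113,(456,206),(226,130)),("big",.135,(398,153),(218,163)),("ring",.072,(296.5,176),(328,216)),("knob",.05,(245,162),(381,295)),("carton",.03,(291,264),(372,174)),("filter",.095,(386,266),(314,124))):
    print(n,tri([("scene",a),("side",b)]).round(3),ray("scene",a,z).round(3),ray("side",b,z).round(3))
# stand plate corners side view, z=.02
for p in((281,236),(346,214),(440,310),(364,350)): print(p,ray("side",p,.02).round(3))
P=arm.camera_params("wrist");print(P)
E
```

```text
small [0.534 0.288 0.106] [0.539 0.29  0.113] [0.531 0.271 0.113]
big [0.464 0.124 0.131] [0.468 0.127 0.135] [0.462 0.116 0.135]
ring [ 0.6   -0.06   0.073] [ 0.599 -0.061  0.072] [ 0.6   -0.058  0.072]
knob [ 0.594 -0.235  0.039] [ 0.605 -0.224  0.05 ] [ 0.588 -0.242  0.05 ]
carton [0.785 0.066 0.028] [0.785 0.068 0.03 ] [0.783 0.063 0.03 ]
filter [0.733 0.239 0.089] [0.735 0.242 0.095] [0.728 0.226 0.095]
(281, 236) [ 0.525 -0.01   0.02 ]
(346, 214) [ 0.666 -0.016  0.02 ]
(440, 310) [ 0.667 -0.294  0.02 ]
(364, 350) [ 0.523 -0.293  0.02 ]
{'intrinsics': array([[338.65651166,   0.        , 318.33305123],
       [  0.        , 338.65651166, 195.27558491],
       [  0.        ,   0.        ,   1.        ]]), 'R': array([[ 9.99999301e-01,  5.64424516e-04, -1.03871901e-03],
       [ 8.44195769e-04, -9.56042153e-01,  2.93228048e-01],
       [-8.27554063e-04, -2.93228720e-01, -9.56041962e-01]]), 't': array([-0.5254762 , -0.03805219,  0.38022248])}
```

servo_tool([
  {"tx":-55,"ty":16,"tz":10},
  {"tx":-110,"ty":32,"tz":20},
  {"tx":-165,"ty":50,"tz":30},
  {"tx":-215,"ty":65,"tz":40},
  {"tx":-235,"ty":71,"tz":50},
  {"tx":-235,"ty":71,"tz":50},
])

```text
schema error: expected keys tx, ty, tz, ax, ay, az, hand
```

```bash
python3 - <<'E'
from h import *
P=arm.camera_params("wrist");im=arm.get_image("wrist");cv2.imwrite("pics/w1.png",im[:,:,::-1])
o=arm.get_obs();print(o["eef_pos"].round(4),o["orientation"].round(3),o["time_s"])
for n in("knob","knob_pointer","ring_seat"):
    for r in arm.outline_of("wrist",n)[:2]:
        ys,xs=np.nonzero(r["pixels"]);print(n,round(r["conf"],2),np.round(r["centre"]),xs.min(),xs.max(),ys.min(),ys.max(),ray("wrist",r["centre"],.05,P).round(3))
E
```

```text
[0.525 0.    0.25 ] [3.142 0.    1.571] 1.15
knob 0.61 [380. 353.] 350 400 336 374 [ 0.598 -0.216  0.05 ]
knob_pointer 0.62 [377. 352.] 349 400 336 373 [ 0.594 -0.215  0.05 ]
ring_seat 0.89 [395. 241.] 359 430 195 268 [ 0.606 -0.074  0.05 ]
ring_seat 0.44 [379. 352.] 349 400 336 374 [ 0.596 -0.214  0.05 ]
```

View pics/w1.png

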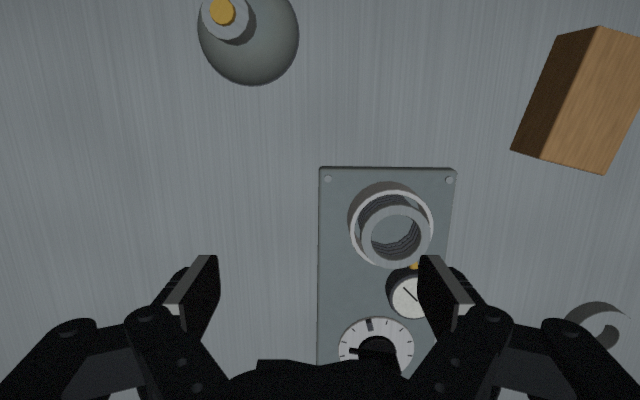

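The wrist view, taken before any move, shows the pointer at about (352,350) and the tab at (369,325), with the knob near (377,350). The ring top is at (394,236). The move was refused because every key has to be present, so I'm sending it again with all of them.

servo_tool([
  {"tx":-60,"ty":16,"tz":10,"ax":0,"ay":0,"az":0,"hand":1},
  {"tx":-120,"ty":32,"tz":20,"ax":0,"ay":0,"az":0,"hand":1},
  {"tx":-175,"ty":50,"tz":30,"ax":0,"ay":0,"az":0,"hand":1},
  {"tx":-230,"ty":65,"tz":40,"ax":0,"ay":0,"az":0,"hand":1},
  {"tx":-265,"ty":71,"tz":50,"ax":0,"ay":0,"az":0,"hand":1},
  {"tx":-265,"ty":71,"tz":50,"ax":0,"ay":0,"az":0,"hand":1},
])

```text
time_s: 2.05
eef_pos: [0.5954, -0.2675, 0.1982]
orientation: [-3.14, -0.001, 1.567]
ft_force: [0.3, 0.8, -0.1]
width: 0.0853
gripper_force: 0.0
```

```bash
python3 - <<'E'
from h import *
P=arm.camera_params("wrist");im=arm.get_image("wrist");cv2.imwrite("pics/w2.png",im[:,:,::-1])
o=arm.get_obs();print(o["eef_pos"].round(4),o["orientation"].round(3),o["time_s"])
for n in("knob","knob_pointer","ring_seat"):
    for r in arm.outline_of("wrist",n)[:2]:
        ys,xs=np.nonzero(r["pixels"]);print(n,round(r["conf"],2),np.round(r["centre"]),xs.min(),xs.max(),ys.min(),ys.max(),ray("wrist",r["centre"],.05,P).round(3))
np.save("P2.npy",P,allow_pickle=True)
E
```

```text
[ 0.5956 -0.2658  0.199 ] [-3.140e+00 -1.000e-03  1.569e+00] 2.1
knob 0.62 [319. 142.] 280 350 115 170 [ 0.596 -0.231  0.05 ]
knob_pointer 0.92 [320. 141.] 281 350 115 170 [ 0.597 -0.23   0.05 ]
```

View pics/w2.png

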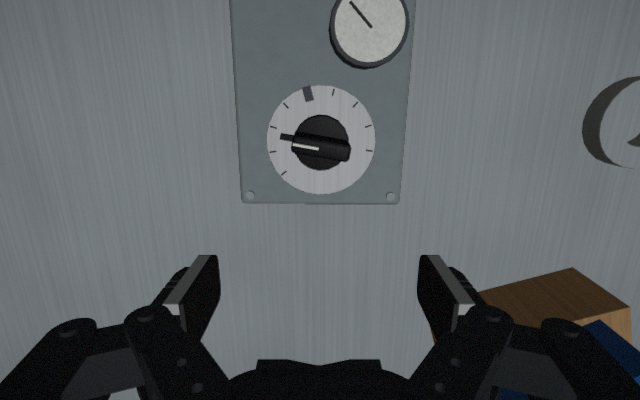

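The knob is seen clearly. The disc centre is at about (321.5,139.5), the pointer tip at (281,136) and the inner end of the tab at (309,101).

```bash
python3 - <<'E'
from h import *
P=np.load("P2.npy",allow_pickle=True).item()
r=lambda p,z:ray("wrist",p,z,P)[:2]
d=r((321.5,139.5),.026);p=r((281,136.5),.033);t=r((309,101.5),.033);print(d,p,t)
for v in(p-d,t-d): print(np.linalg.norm(v),np.arctan2(v[1],-v[0]))
b1=r((293,144.5),.064);b2=r((350,152),.064);print("bar",b1,b2,np.arctan2(*( (b1-b2)*[-1,1])[::-1]),(b1+b2)/2)
for q in((249,197),(391,197)):print(r(q,.02))
a=r((249,197),.02);b=r((391,197),.02);print("yaw",np.arctan2(b[1]-a[1],b[0]-a[0]))
E
```

```text
[ 0.59839528 -0.23202437] [ 0.56398579 -0.22846409] [ 0.58806396 -0.19989588]
0.03459318591987533 0.10310094825797919
0.033748713840950635 1.259676493411828
bar [ 0.57643432 -0.23066241] [ 0.62004607 -0.23652337] 0.13358920310723896 [ 0.5982402  -0.23359289]
[ 0.53059055 -0.28622263]
[ 0.6633547  -0.28647702]
yaw -0.0019161254923678575
```

servo_tool([
  {"tx":10,"ty":0,"tz":10,"ax":0,"ay":0,"az":-0.18,"hand":0.6},
  {"tx":20,"ty":2,"tz":20,"ax":0,"ay":0,"az":-0.36,"hand":0.6},
  {"tx":32.5,"ty":2.5,"tz":30,"ax":0,"ay":0,"az":-0.54,"hand":0.6},
  {"tx":32.5,"ty":2.5,"tz":40,"ax":0,"ay":0,"az":-0.72,"hand":0.6},
  {"tx":32.5,"ty":2.5,"tz":50,"ax":0,"ay":0,"az":-0.9,"hand":0.6},
  {"tx":32.5,"ty":2.5,"tz":60,"ax":0,"ay":0,"az":-1.08,"hand":0.6},
  {"tx":32.5,"ty":2.5,"tz":70,"ax":0,"ay":0,"az":-1.26,"hand":0.6},
  {"tx":32.5,"ty":2.5,"tz":85,"ax":0,"ay":0,"az":-1.44,"hand":0.6},
  {"tx":32.5,"ty":2.5,"tz":105,"ax":0,"ay":0,"az":-1.45,"hand":0.6},
  {"tx":32.5,"ty":2.5,"tz":125,"ax":0,"ay":0,"az":-1.45,"hand":0.6},
  {"tx":32.5,"ty":2.5,"tz":142,"ax":0,"ay":0,"az":-1.45,"hand":0.6},
  {"tx":32.5,"ty":2.5,"tz":142,"ax":0,"ay":0,"az":-1.45,"hand":0.6},
], newtons=30)

```text
time_s: 3.75
eef_pos: [0.598, -0.2314, 0.0571]
orientation: [3.141, -0.002, 3.022]
ft_force: [0.6, 0.0, -0.3]
width: 0.0511
gripper_force: 0.0
```

servo_tool([
  {"tx":0,"ty":0,"tz":0,"ax":0,"ay":0,"az":0,"hand":0},
  {"tx":0,"ty":0,"tz":0,"ax":0,"ay":0,"az":0,"hand":0},
  {"tx":0,"ty":0,"tz":0,"ax":0,"ay":0,"az":0,"hand":0},
  {"tx":0,"ty":0,"tz":0,"ax":0,"ay":0,"az":0,"hand":0},
  {"tx":0,"ty":0,"tz":0,"ax":0,"ay":0,"az":0,"hand":0},
], newtons=30)

```text
time_s: 4.38
eef_pos: [0.5994, -0.2347, 0.0595]
orientation: [-3.138, 0.004, 3.02]
ft_force: [-1.0, -6.5, 0.9]
width: 0.0138
gripper_force: 34.0
```

servo_tool([
  {"tx":0,"ty":-2,"tz":0,"ax":0,"ay":0,"az":0.15,"hand":0},
  {"tx":0,"ty":-2,"tz":0,"ax":0,"ay":0,"az":0.3,"hand":0},
  {"tx":0,"ty":-2,"tz":0,"ax":0,"ay":0,"az":0.45,"hand":0},
  {"tx":0,"ty":-2,"tz":0,"ax":0,"ay":0,"az":0.6,"hand":0},
  {"tx":0,"ty":-2,"tz":0,"ax":0,"ay":0,"az":0.75,"hand":0},
  {"tx":0,"ty":-2,"tz":0,"ax":0,"ay":0,"az":0.9,"hand":0},
  {"tx":0,"ty":-2,"tz":0,"ax":0,"ay":0,"az":1.05,"hand":0},
  {"tx":0,"ty":-2,"tz":0,"ax":0,"ay":0,"az":1.17,"hand":0},
  {"tx":0,"ty":-2,"tz":0,"ax":0,"ay":0,"az":1.17,"hand":0},
  {"tx":0,"ty":-2,"tz":0,"ax":0,"ay":0,"az":1.17,"hand":0},
])

```text
time_s: 5.62
eef_pos: [0.5979, -0.2368, 0.0595]
orientation: [-3.141, 0.003, 1.85]
ft_force: [-5.3, -6.5, 3.1]
width: 0.0136
gripper_force: 34.4
```

servo_tool([
  {"tx":0,"ty":0,"tz":0,"ax":0,"ay":0,"az":0,"hand":0.6},
  {"tx":0,"ty":0,"tz":0,"ax":0,"ay":0,"az":0,"hand":0.6},
  {"tx":0,"ty":0,"tz":-40,"ax":0,"ay":0,"az":0,"hand":0.6},
  {"tx":0,"ty":0,"tz":-90,"ax":0,"ay":0,"az":0.1,"hand":0.6},
  {"tx":-20,"ty":0,"tz":-140,"ax":0,"ay":0,"az":0.25,"hand":0.6},
  {"tx":-35,"ty":0,"tz":-145,"ax":0,"ay":0,"az":0.28,"hand":1},
  {"tx":-35,"ty":0,"tz":-145,"ax":0,"ay":0,"az":0.28,"hand":1},
])

```text
time_s: 6.5
eef_pos: [0.6082, -0.2686, 0.2036]
orientation: [3.14, 0.001, 1.57]
ft_force: [-0.4, 0.7, 0.3]
width: 0.0844
gripper_force: 0.0
```

```bash
python3 - <<'E'
from h import *
P=arm.camera_params("wrist");im=arm.get_image("wrist");cv2.imwrite("pics/w3.png",im[:,:,::-1])
o=arm.get_obs();print(o["eef_pos"].round(4),o["orientation"].round(3),o["time_s"])
np.save("P3.npy",P,allow_pickle=True)
E
```

```text
[ 0.6077 -0.2678  0.2025] [-3.141e+00 -1.000e-03  1.571e+00] 6.55
```

View pics/w3.png

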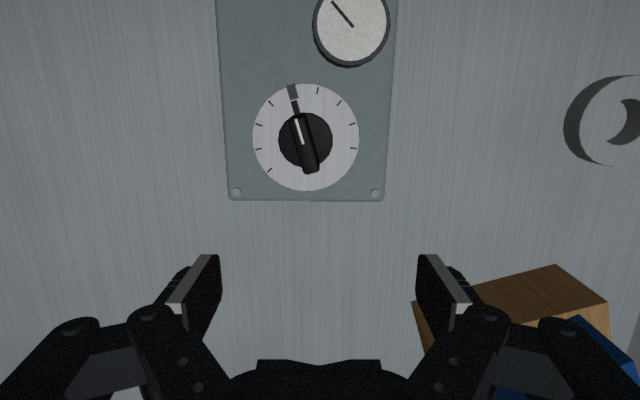

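The pointer meets the tab at about (294,100), so the knob is aligned. Next I'll stop over the cradle for a look on the way to the accumulators.

servo_tool([
  {"tx":60,"ty":-4,"tz":0,"ax":0,"ay":0,"az":0,"hand":1},
  {"tx":120,"ty":-8,"tz":0,"ax":0,"ay":0,"az":0,"hand":1},
  {"tx":155,"ty":-10,"tz":0,"ax":0,"ay":0,"az":0,"hand":1},
  {"tx":168,"ty":-10,"tz":0,"ax":0,"ay":0,"az":0,"hand":1},
  {"tx":168,"ty":-10,"tz":0,"ax":0,"ay":0,"az":0,"hand":1},
])

```text
time_s: 7.18
eef_pos: [0.5978, -0.0995, 0.2025]
orientation: [-3.141, -0.0, 1.573]
ft_force: [0.5, 0.8, -0.3]
width: 0.0854
gripper_force: 0.0
```

```bash
python3 - <<'E'
from h import *
P=arm.camera_params("wrist");im=arm.get_image("wrist");cv2.imwrite("pics/w4.png",im[:,:,::-1])
o=arm.get_obs();print(o["eef_pos"].round(4),o["orientation"].round(3),o["time_s"])
r=arm.outline_of("wrist","ring_seat")[0];print(r["conf"],r["centre"])
np.save("P4.npy",P,allow_pickle=True)
E
```

```text
[ 0.5979 -0.1005  0.2026] [-3.141  0.     1.571] 7.225
0.74 [311.8, 164.2]
```

View pics/w4.png

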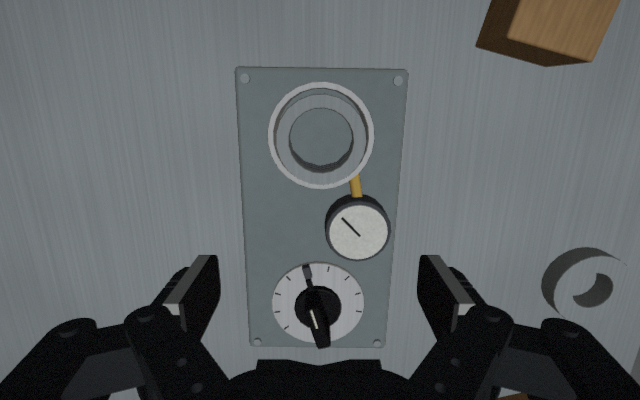

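servo_tool([
  {"tx":60,"ty":-10,"tz":0,"ax":0,"ay":0,"az":0,"hand":1},
  {"tx":120,"ty":-20,"tz":0,"ax":0,"ay":0,"az":0,"hand":1},
  {"tx":180,"ty":-30,"tz":0,"ax":0,"ay":0,"az":0,"hand":1},
  {"tx":240,"ty":-45,"tz":0,"ax":0,"ay":0,"az":0,"hand":1},
  {"tx":290,"ty":-60,"tz":0,"ax":0,"ay":0,"az":0,"hand":1},
  {"tx":325,"ty":-64,"tz":0,"ax":0,"ay":0,"az":0,"hand":1},
  {"tx":335,"ty":-64,"tz":0,"ax":0,"ay":0,"az":0,"hand":1},
  {"tx":335,"ty":-64,"tz":0,"ax":0,"ay":0,"az":0,"hand":1},
])

```text
time_s: 8.28
eef_pos: [0.5346, 0.2341, 0.2027]
orientation: [-3.141, 0.001, 1.57]
ft_force: [-0.1, 0.1, -0.6]
width: 0.0854
gripper_force: 0.0
```

```bash
python3 - <<'E'
from h import *
P=arm.camera_params("wrist");im=arm.get_image("wrist");cv2.imwrite("pics/w5.png",im[:,:,::-1])
o=arm.get_obs();print(o["eef_pos"].round(4),o["orientation"].round(3),o["time_s"])
np.save("P5.npy",P,allow_pickle=True)
E
```

```text
[0.5346 0.2335 0.2027] [-3.141e+00  1.000e-03  1.570e+00] 8.325
```

View pics/w5.png

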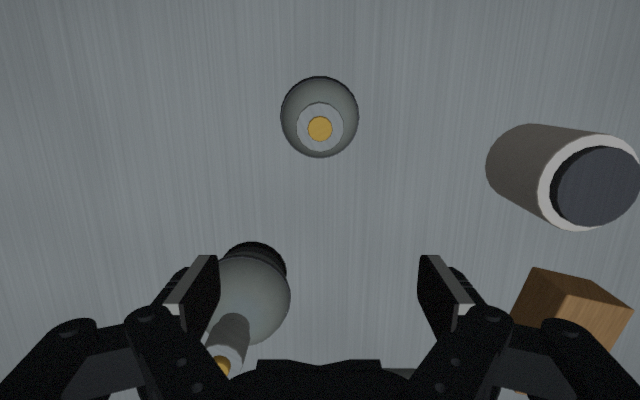

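w4 shows the barrel rim centred at about (321.5,135.5), with the ring hole centred near (321,138) and the pointer still at the tab. w5 shows the small accumulator's plug at (320,128) and the filter to the right. The big accumulator is at the lower left.

```bash
python3 - <<'E'
from h import *
P=np.load("P4.npy",allow_pickle=True).item();Q=np.load("P5.npy",allow_pickle=True).item()
print("rim",ray("wrist",(321.5,135.5),.055,P))
im=cv2.imread("pics/w4.png")
m=(im.min(2)>140).astype(np.uint8);m[:, :255]=0;m[:,385:]=0;m[:70]=0;m[192:]=0
pts=cv2.findNonZero(m);e=cv2.fitEllipse(cv2.convexHull(pts));print("bright rim",e,ray("wrist",e[0],.055,P))
s=.0  # ring predicted from knob/stand
for z,R_ in((.055,.043),(.075,.034),(.075,.024)):
    c=ray("wrist",(321.5,135.5),.055,P);c[2]=z
    print(z,R_,[proj("wrist",c+[dx*R_,dy*R_,0],P).round(1) for dx,dy in((-1,0),(1,0),(0,1),(0,-1))])
im=cv2.imread("pics/w5.png").astype(int);m=(im[:,:,2]-im[:,:,0]>60).astype(np.uint8);m[:100]=0;m[160:]=0;m[:,:290]=0;m[:,350:]=0
e=cv2.fitEllipse(cv2.convexHull(cv2.findNonZero(m)));print("plug",e,ray("wrist",e[0],.113,Q))
print("collar",ray("wrist",(320.5,127),.105,Q))
c=np.r_[ray("wrist",e[0],.113,Q)[:2],.035];print("ball proj",proj("wrist",c,Q))
E
```

```text
rim [ 0.60063463 -0.05762042  0.055     ]
bright rim ((320.5325012207031, 134.9672393798828), (105.67874145507812, 106.4299545288086), 10.245084762573242) [ 0.59986298 -0.05720197  0.055     ]
0.055 0.043 [array([267.5, 135.4]), array([375.5, 135.6]), array([321.8,  78.4]), array([321.2, 187.5])]
0.075 0.034 [array([275.7, 138.7]), array([367.7, 139. ]), array([321.9,  90.7]), array([321.5, 183.3])]
0.075 0.024 [array([289.2, 138.8]), array([354.2, 139. ]), array([321.9, 105.3]), array([321.5, 170.6])]
plug ((319.483154296875, 128.26837158203125), (23.439006805419922, 24.249441146850586), 175.3069305419922) [0.53588978 0.287458   0.113     ]
collar [0.53656229 0.2874398  0.105     ]
ball proj [319.29170617 118.58551276]
```

servo_tool([
  {"tx":25,"ty":1.5,"tz":0,"ax":0,"ay":0,"az":0,"hand":1},
  {"tx":48,"ty":1.5,"tz":10,"ax":0,"ay":0,"az":0,"hand":1},
  {"tx":53,"ty":1.5,"tz":40,"ax":0,"ay":0,"az":0,"hand":1},
  {"tx":53,"ty":1.5,"tz":75,"ax":0,"ay":0,"az":0,"hand":1},
  {"tx":53,"ty":1.5,"tz":100,"ax":0,"ay":0,"az":0,"hand":1},
  {"tx":53,"ty":1.5,"tz":107.5,"ax":0,"ay":0,"az":0,"hand":1},
  {"tx":53,"ty":1.5,"tz":107.5,"ax":0,"ay":0,"az":0,"hand":0},
  {"tx":53,"ty":1.5,"tz":107.5,"ax":0,"ay":0,"az":0,"hand":0},
  {"tx":53,"ty":1.5,"tz":107.5,"ax":0,"ay":0,"az":0,"hand":0},
  {"tx":53,"ty":1.5,"tz":107.5,"ax":0,"ay":0,"az":0,"hand":0},
  {"tx":53,"ty":1.5,"tz":107.5,"ax":0,"ay":0,"az":0,"hand":0},
  {"tx":53,"ty":1.5,"tz":107.5,"ax":0,"ay":0,"az":0,"hand":0},
], newtons=80)

```text
time_s: 9.82
eef_pos: [0.5359, 0.2881, 0.0968]
orientation: [3.14, -0.001, 1.571]
ft_force: [-1.2, 0.3, 5.7]
width: 0.0299
gripper_force: 78.6
```

servo_tool([
  {"tx":0,"ty":0,"tz":-25,"ax":0,"ay":0,"az":0,"hand":0},
  {"tx":0,"ty":0,"tz":-65,"ax":0,"ay":0,"az":0,"hand":0},
  {"tx":0,"ty":10,"tz":-105,"ax":0,"ay":0,"az":0,"hand":0},
  {"tx":-20,"ty":30,"tz":-130,"ax":0,"ay":0,"az":0,"hand":0},
  {"tx":-60,"ty":50,"tz":-130,"ax":0,"ay":0,"az":0,"hand":0},
  {"tx":-110,"ty":65,"tz":-130,"ax":0,"ay":0,"az":0,"hand":0},
  {"tx":-160,"ty":65,"tz":-130,"ax":0,"ay":0,"az":0,"hand":0},
  {"tx":-210,"ty":65,"tz":-130,"ax":0,"ay":0,"az":0,"hand":0},
  {"tx":-260,"ty":65,"tz":-130,"ax":0,"ay":0,"az":0,"hand":0},
  {"tx":-310,"ty":65,"tz":-130,"ax":0,"ay":0,"az":0,"hand":0},
  {"tx":-340,"ty":65,"tz":-130,"ax":0,"ay":0,"az":0,"hand":0},
  {"tx":-345,"ty":65,"tz":-130,"ax":0,"ay":0,"az":0,"hand":0},
])

```text
time_s: 11.32
eef_pos: [0.5999, -0.0593, 0.2247]
orientation: [-3.14, 0.0, 1.568]
ft_force: [-0.4, 0.7, -3.7]
width: 0.0299
gripper_force: 80.2
```

```bash
python3 - <<'E'
from h import *
o=arm.get_obs();print(o["eef_pos"].round(4),o["orientation"].round(3),o["time_s"],o["ft_force"],o["width"])
w=arm.get_image("wrist");s=arm.get_image("side");sc=arm.get_image("scene")
a=cv2.resize(s[60:300,200:460],None,fx=1.5,fy=1.5);b=cv2.resize(sc[60:240,210:370],None,fx=2,fy=2)
im=np.zeros((600,800,3),np.uint8);im[:a.shape[0],:a.shape[1]]=a;im[:b.shape[0],400:400+b.shape[1]]=b
c=w[150:400,120:520];im[360:360+240,:400]=c[:240];cv2.imwrite("pics/m6.png",im[:,:,::-1])
E
```

```text
[ 0.5999 -0.0593  0.2247] [-3.14   0.     1.568] 11.325 [-0.38606995  0.69852408 -3.73024845] 0.02992125907551948
```

View pics/m6.png

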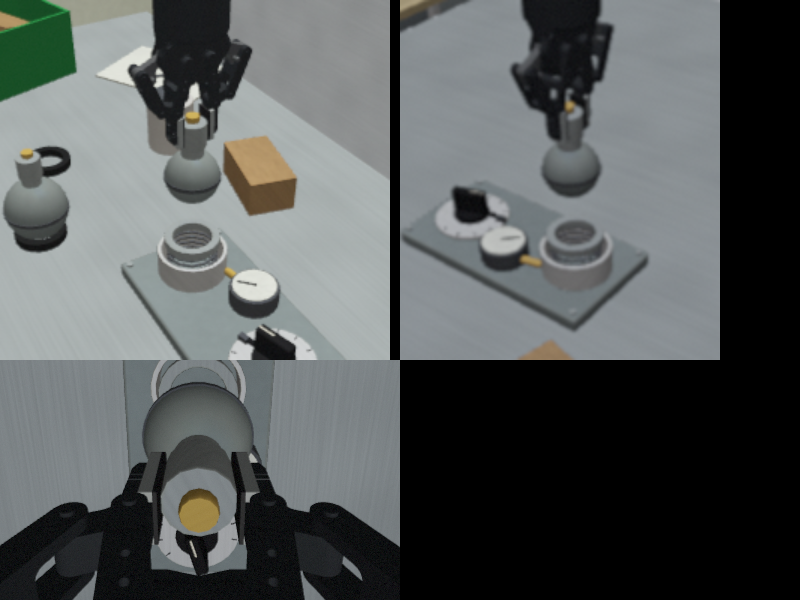

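The accumulator is held upright above the cradle, with its plug at wrist pixel (319,300). I'll work out how far it sits from the TCP.

```bash
python3 - <<'E'
from h import *
P=arm.camera_params("wrist")
print(ray("wrist",(319,300),.241,P), tri([("scene",(210+170/2,60+105/2)),("side",(200+192/1.5,60+117/1.5))]))
for X in((.6,-.0593,.241),(.6,-.0593,.163)):print(proj("wrist",X,P),proj("side",X),proj("scene",X))
E
```

```text
[ 0.60118114 -0.05477141  0.241     ] [ 0.59752347 -0.05918587  0.23592366]
[315.81994203 310.50579076] [327.95742651 134.3293659 ] [292.62617592 111.36496446]
[317.02042385 229.26367577] [328.13736357 174.92241337] [294.75773668 143.55928072]
```

servo_tool([
  {"tx":-2.5,"ty":0,"tz":25,"ax":0,"ay":0,"az":0,"hand":0},
  {"tx":-2.5,"ty":0,"tz":50,"ax":0,"ay":0,"az":0,"hand":0},
  {"tx":-2.5,"ty":0,"tz":62,"ax":0,"ay":0,"az":0,"hand":0},
  {"tx":-2.5,"ty":0,"tz":66,"ax":0,"ay":0,"az":0,"hand":0},
  {"tx":-2.5,"ty":0,"tz":69,"ax":0,"ay":0,"az":0,"hand":0},
  {"tx":-2.5,"ty":0,"tz":69,"ax":0,"ay":0,"az":0,"hand":0},
], newtons=100)

```text
time_s: 12.22
eef_pos: [0.6005, -0.0591, 0.1576]
orientation: [3.141, -0.0, 1.571]
ft_force: [-2.9, 2.4, 1.4]
width: 0.0294
gripper_force: 100.2
```

servo_tool([
  {"tx":1,"ty":-1,"tz":5,"ax":0,"ay":0,"az":0,"hand":0},
  {"tx":1,"ty":-1,"tz":10,"ax":0,"ay":0,"az":0,"hand":0},
  {"tx":1,"ty":-1,"tz":15,"ax":0,"ay":0,"az":0,"hand":0},
  {"tx":1,"ty":-1,"tz":19,"ax":0,"ay":0,"az":0,"hand":0},
  {"tx":1,"ty":-1,"tz":21,"ax":0,"ay":0,"az":0,"hand":0},
  {"tx":1,"ty":-1,"tz":21,"ax":0,"ay":0,"az":0,"hand":0},
  {"tx":1,"ty":-1,"tz":21,"ax":0,"ay":0,"az":0,"hand":0},
])

```text
time_s: 13.1
eef_pos: [0.6001, -0.0587, 0.1376]
orientation: [3.139, 0.0, 1.571]
ft_force: [-5.4, 3.3, 14.7]
width: 0.0298
gripper_force: 102.1
```

servo_tool([
  {"tx":0,"ty":-0.5,"tz":1,"ax":0,"ay":0,"az":0,"hand":0},
  {"tx":0,"ty":-0.5,"tz":1,"ax":0,"ay":0,"az":0,"hand":0},
  {"tx":0,"ty":-0.5,"tz":1,"ax":0,"ay":0,"az":0,"hand":0},
  {"tx":0,"ty":-0.5,"tz":1,"ax":0,"ay":0,"az":0,"hand":0},
  {"tx":0,"ty":-0.5,"tz":1,"ax":0,"ay":0,"az":0,"hand":0},
  {"tx":0,"ty":-0.5,"tz":1,"ax":0,"ay":0,"az":0,"hand":0},
])

```text
time_s: 13.85
eef_pos: [0.6001, -0.0587, 0.1375]
orientation: [3.137, 0.001, 1.571]
ft_force: [-5.3, 3.5, 20.1]
width: 0.0294
gripper_force: 102.5
```

```bash
python3 - <<'E'
from h import *
s=arm.get_image("side");sc=arm.get_image("scene")
a=cv2.resize(s[130:330,260:430],None,fx=2.3,fy=2.3);b=cv2.resize(sc[110:220,210:340],None,fx=3,fy=3)
im=np.zeros((460,800,3),np.uint8);im[:a.shape[0],:a.shape[1]]=a;im[:b.shape[0],400:400+b.shape[1]]=b
cv2.imwrite("pics/m7.png",im[:,:,::-1])
E
```

```text
(no output)
```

View pics/m7.png

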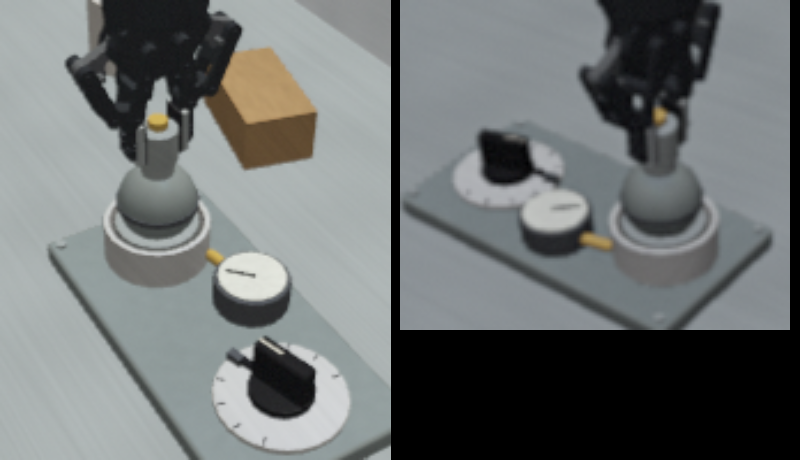

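The ball is seated upright with the ring flush at the barrel rim, at about (157,220) in the crop. The extra 1 mm raised the force by 5 N and left the height unchanged, so the ring is at its stop. The pointer is still at the tab, so I'm handing in.

```bash
python3 -c "
from cell import arm
print(arm.close_job())"
```

```text
the job is handed in; nothing more can be done
None
```

I handed the job in with the pointer at the index tab and the arm still holding the smaller accumulator upright in the cradle, ring pressed to its stop; no verdict came back.

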